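# Square up the heat plate of a camp cooker

### The arm

A 6-joint arm with a two-finger parallel gripper is mounted at the origin on the work surface. World frame = base frame: x ahead of the robot, y to its left, z up, the work surface at z = 0. Lengths are in m, angles in rad, forces in N, time in s.
With the tool pointing down it reaches from about 0.325 to 0.75 m from the base axis. Payload 7.6 kg.
Tool frame: the origin (TCP) lies at the very end of the fingers, on their centre line; the grasp point (between the pads) lies 19 mm behind it; z points along the fingers, y is the line along which they close (so a half turn about z gives the same grasp; the last joint's range is limited). The gripper opens to 85 mm and grips with 20 to 120 N. Pads are 22 mm wide; open, the fingers measure 114 mm over their backs; the gripper's body (76 mm by 85 mm) begins 54 mm behind the grasp point. The pads swing forward as they close: fully open they stand 13 mm farther back than shut.
Start: joints at [1.088, 0.052, 1.401, -0, 1.689, -0.07], TCP at [0.211, 0.481, 0.231] pointing down, gripper open.
Joint ranges: [-2.9, 2.9], [-0.91, 2.17], [0.12, 2.37], [-1.06, 4.2], [0.26, 2.73], [-2.93, 2.93]. Speed limits (rad/s): [2.57, 2.57, 3.01, 3.14, 3.14, 3.14].

### API

Orientations are given as a rotation vector (axis times angle).
In Python, from rig import bot gives the robot as it stands. The module is installed in compiled form; this text tells all that it offers.
- The arm moves only by the tool play_rows, never from a script. Its argument "commands" is text: rows parted by semicolons, each of 5 numbers parted by spaces: the shift along the world's x, y, z as a fraction of full scale, then the turn about the world's z as a fraction of full scale, then the opening, from 0 (shut) to 1 (fully open). In form: x y z twist claw; .... A call has exactly 10 rows; each row shifts and turns the commanded pose from where the row before left it; what a row does not reach is not made up. Full scale, the value 1, is 0.025 m for a shift and 6 degrees for a turn. A row lasts 1/10 s, in which the tool goes at most 50 mm and 8.59 degrees, less where a joint would pass 70% of its speed; a pose out of reach is approached as far as the arm can. A call with a number of a shift or a turn outside -1 to 1 is refused whole. A call with a gripper value outside its range is refused whole. The fingers move at their own pace and stop on an object; the grip force is fixed at half the most. Time passes only in rows, so rows that do not move let the fingers close, or fill a call up. It gives the time, the measured TCP pose, the force, the opening and the grip force at its end, in the units of the state.
- bot.sense(): the state, without advancing time (a new reading comes with each control period).
- bot.get_image(name): name is "scene" or "side" or "wrist"; returns a dict with "img" (384x512x3 uint8, blue, green, red), "camera_matrix" (3x3 intrinsics, pixels), "rvec" (rotation vector, rad) and "tvec" (3), from world to camera coordinates, as OpenCV has them. Camera axes: x right, y down, z forward; pixel columns grow to the right and rows downward; lengths in m; the calibration is good to about 2 mm. A picture is of the moment at which its call begins. There is no depth.
- bot.close_job(): hands the job in; it is judged then, once.
The state is a dict: "time": time; "q": joint angles; "qvel": joint speeds; "effort": joint torques, N m; "tcp_pos": TCP position; "ee_rot": TCP orientation; "ft_force": force on the tool from outside, world axes, zero at the start; "ft_torque": the same for the moment, N m; "width": opening from 0.0 (shut) to 1.0 (fully open); "finger_force": force on a finger pad.
Only numpy, scipy, OpenCV 4.12 (cv2) and the standard library are available. Lean on these libraries where they do the work, as an engineer would, in place of code of your own. Each camera call takes 0.05 s, during which the arm holds its last target. There are 200 camera calls.

### The job

The round plate on the camp cooker has slipped round under the kettle. Stand the kettle upright on the cork mat and let go; then turn the plate on its deck (the blue stud is there for a fingertip) until its flat edge squarely faces the red bar, and push the orange clamp all the way in so that the flat is held tight along the bar. Finally set the kettle gently back in the middle of the plate, without disturbing the radio, the gas cartridge or the torch.

Things in the scene. Friction and masses are not known exactly. Their poses are not given: they have to be found in the camera images.
- cooker: Fixed camp cooker, a dark steel box 300 (its x) by 220 mm (its y), its flat deck 80 mm above the table. Origin: centre of its underside. On the deck at the +x end lies the red bar, 15 mm wide, 178 long (y), 20 high. Two rails along x, 9.5 mm high, inner faces at y = +-47 mm, form a slot that guides the plate's foot towards the bar. The clamp slides in from the -x end, centred.
- bar_face (a point): Middle of the red bar's inner face (towards the plate), at cooker x = +105 mm, 14 mm above the deck; axes as the cooker's.
- plate_mid (a point): Centre of the loose aluminium disc, half-way up: radius 75 mm, 8.5 mm thick, its top 18.5 mm above the deck; one flat edge 90 mm long, 60 mm from the centre towards the plate's +x; z up. Its slippery round foot (radius 45) turns and slides along x in the slot. Home: its x along the cooker's, centre 60 mm from the bar face. Faced within 10 degrees it squares itself when clamped; beyond 35 it jams.
- plate_flat (a point): Middle of the plate's flat edge, half-way up the plate; axes as the plate's.
- plate_stud (a point): Centre of the blue upright finger stud: a round pin 14 mm across, 28 mm high, on the plate's upper face, 57 mm from the plate's centre towards the plate's +y; this point is 14 mm above the plate's upper face. Pushed sideways with a few newtons it turns the plate.
- clamp (a joint): Travel of the orange clamp in m along the cooker's +x: 0 drawn back; stop at 0.055 if no plate is there. Its jaw face stands at cooker x = -75 mm + travel: it meets the plate at 0.045 when the flat lies against the bar, at only 0.030 when the round edge does. About 3 N of friction; stays where left.
- clamp_fin (a point): Middle of the clamp's upright fin, 35 mm above the deck, 47 mm behind the jaw face; moves with the clamp. The fin is 16 mm thick (cooker x), 44 mm wide (cooker y), its top 50 mm above the deck; the jaw arm before it is 44 mm wide, its top 19 mm above the deck. Push the fin towards +x from behind, or pinch it across its thickness.
- kettle_mid (a point): On the green kettle's axis, half-way up: 58.5 mm above its underside. Body a cylinder of radius 38 mm, 75 mm high; the lid's black round knob, 22 mm across, 42 mm high (16.5 to 58.5 mm above this point), is grasped from above. Spout (+x) and wire handle (-x) reach 66 mm from the axis, below the lid, over 32 mm above the underside. 300 to 650 g. Starts on the plate.
- mat: Round cork mat, radius 75 mm, 6 mm thick, fixed on the table left or right of the cooker. Origin: centre of its underside.
- radio: Black portable radio, 50 x 150 (its y) x 95 mm high, standing loose; origin: centre of its underside. Bystander, on the other side from the mat.
- cartridge: Blue gas cartridge, upright, radius 45 mm, 97 mm high, loose; origin: centre of its underside. Bystander.
- torch: Yellow torch with a black head, lying along its x, 157 mm long, 42 mm high, loose; origin: on its underside near its middle. Bystander.

How it is judged:
By the outcome, as a careful person would: the job done as asked, in the order asked, and still so for the second after the job is handed in, with the robot touching nothing.
It also fails if it takes over 72 s, if anything falls off the work surface, if the arm or the gripper's body presses on something with over 40 N, if the wrist force passes 120 N, or if a joint passes its speed limit or range.

## Working session

There is one attempt and no reset: what is moved stays moved. The work goes in short steps, Python scripts to look and compute and a tool call to move; the robot and the scene stay as the last step left them, time stands still between calls to the robot, and variables do not carry over. Pictures are saved under pics/ and viewed, at most 10 in all, crops included, and the job is handed in when it is done.

Besides the shell and the picture viewer there is one more tool, called after ">>>" as name(argument=value, ...) on one line, values as JSON. play_rows: Moves the arm, as the interface text tells. Shift numbers are shares of 0.025 m and turn numbers shares of 6 degrees, none past 1 either way. Its arguments: {"type":"object","properties":{"commands":{"type":"string"}},"required":["commands"]}

```bash
mkdir -p pics; cat > h.py <<'E'
import numpy as np, cv2, pickle
from rig import bot
def grab(n,tag):
    d=bot.get_image(n); cv2.imwrite(f'pics/{tag}.png',d['img']); pickle.dump(d,open(f'pics/{tag}.pkl','wb')); return d
def load(tag): return pickle.load(open(f'pics/{tag}.pkl','rb'))
def ray(d,u,v):
    R=cv2.Rodrigues(np.array(d['rvec'],float))[0]; t=np.array(d['tvec'],float).ravel()
    c=-R.T@t; r=R.T@np.linalg.inv(d['camera_matrix'])@np.array([u,v,1.]); return c,r
def atz(d,u,v,z):
    c,r=ray(d,u,v); return c+r*(z-c[2])/r[2]
def proj(d,P):
    return cv2.projectPoints(np.array(P,float).reshape(-1,3),np.array(d['rvec'],float),np.array(d['tvec'],float),np.array(d['camera_matrix'],float),None)[0].reshape(-1,2)
E
python3 - <<'E'
from h import *
a=grab('scene','s0');b=grab('side','d0');
for n,d in(('sc',a),('si',b)): print(n,ray(d,256,192),d['camera_matrix'][0,0])
cv2.imwrite('pics/both.png',np.vstack([a['img'],b['img']])[:, :] if 0 else cv2.resize(a['img'],(800,600),interpolation=cv2.INTER_CUBIC))
cv2.imwrite('pics/sideb.png',cv2.resize(b['img'],(800,600),interpolation=cv2.INTER_CUBIC))
print(bot.sense())
E
```

```text
sc (array([0.98420533, 0.47116311, 0.70260141]), array([-0.43490593, -0.5671357 , -0.69943893])) 381.15701859484784
si (array([-0.05109536, -0.62127004,  0.76873357]), array([ 0.60060588,  0.54127842, -0.58864076])) 493.8505183565999
{'time': 0.1, 'q': array([ 1.08769582e+00,  5.27961607e-02,  1.40158086e+00, -8.80195481e-08,
        1.68861261e+00, -7.02981490e-02]), 'qvel': array([-0.00166312, -0.00163154, -0.00257774,  0.00028684,  0.00055083,
       -0.00107142]), 'effort': array([ 1.17522010e-03, -3.82586646e+01, -3.60984635e+01, -8.64653407e-05,
        4.83498996e-03, -3.36301014e-05]), 'tcp_pos': array([0.21047653, 0.480681  , 0.23056631]), 'ee_rot': array([-6.43755901e-01, -3.07453755e+00,  2.11067722e-03]), 'ft_force': array([0.31132597, 1.16053178, 0.58919318]), 'ft_torque': array([ 0.01081269, -0.02222049, -0.02644664]), 'finger_force': 0.0, 'width': 0.9993817816380604}
```

View pics/both.png

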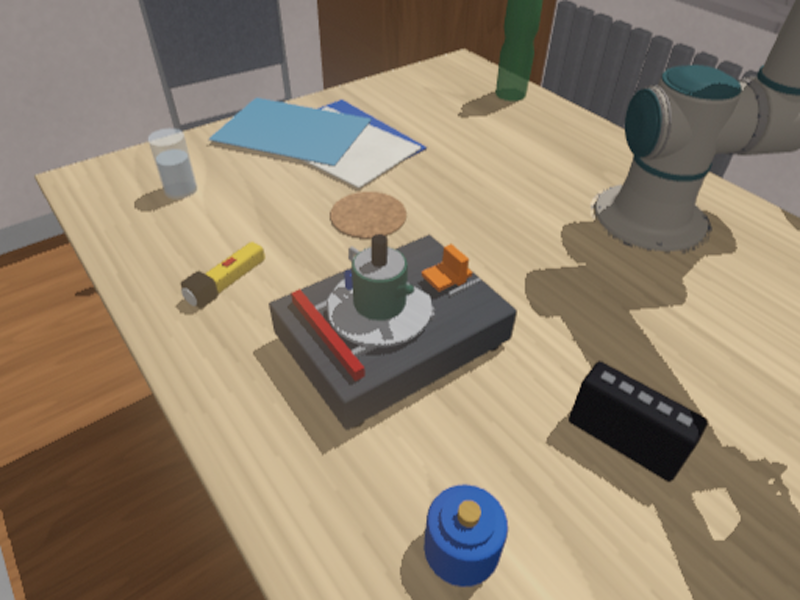

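View pics/sideb.png

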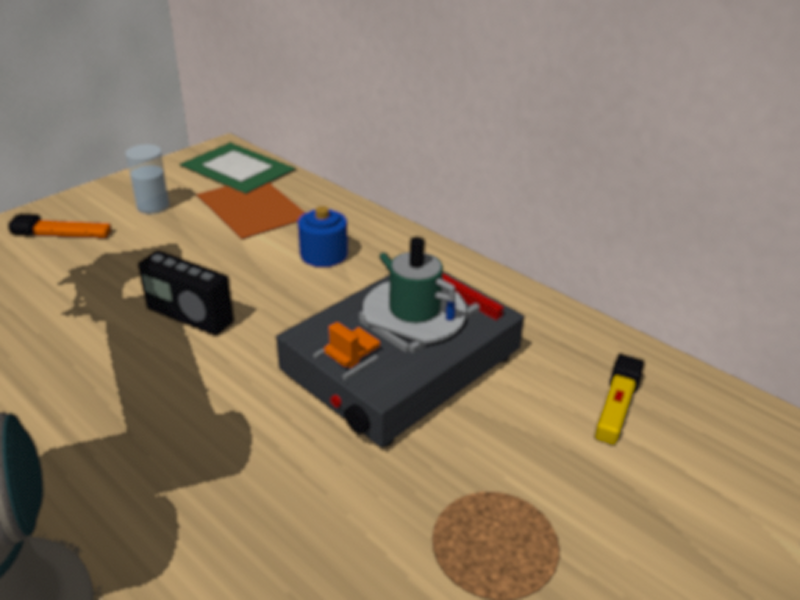

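```bash
cat > m.py <<'E'
from h import *
from scipy.optimize import least_squares
S=load('s0');D=load('d0');k=512/800
def tri(ps,pd):
    def f(X): return np.r_[proj(S,X)[0]-np.array(ps)*k, proj(D,X)[0]-np.array(pd)*k]
    r=least_squares(f,[.5,-.1,.1]); return r.x,abs(r.fun).max()
def cw(p,P): # cooker->world
    c,s=np.cos(p[2]),np.sin(p[2]); P=np.atleast_2d(P)
    return np.c_[p[0]+c*P[:,0]-s*P[:,1],p[1]+s*P[:,0]+c*P[:,1],P[:,2]]
sc=[((-.15,-.11,.08),(433,236)),((-.15,.11,.08),(515,312)),((.15,-.11,.08),(272,308)),((.15,.11,.08),(346,402))]
sd=[((-.15,.11,.08),(278,343)),((.15,-.11,.08),(523,320)),((-.15,-.11,.08),(384,411))]
def f(p): return np.r_[(proj(S,cw(p,[a for a,_ in sc]))-np.array([b for _,b in sc])*k).ravel(),(proj(D,cw(p,[a for a,_ in sd]))-np.array([b for _,b in sd])*k).ravel()]
r=least_squares(f,[.55,-.1,0],loss='soft_l1'); p=r.x
if __name__=='__main__':
    print('cooker',p,np.degrees(p[2])); print(f(p).round(1))
    print('knob top',tri((379,236),(417,240)))
    print('stud',tri((349,279),(450,308)))
    for n,d in(('s',S),('d',D)):
        h=cv2.cvtColor(d['img'],cv2.COLOR_BGR2HSV)
        for nm,lo,hi in(('orange',(8,200,150),(16,255,255)),('blue',(110,120,40),(125,255,255))):
            m=cv2.inRange(h,lo,hi); q,_,st,ce=cv2.connectedComponentsWithStats(m)
            print(n,nm,[(st[i].tolist(),(ce[i]/k).round(0).tolist()) for i in range(1,q) if st[i,4]>12])
    # mat from outline extremes
    print('mat scene', atz(S,368*k,215*k,.006),'side',atz(D,496*k,545*k,.006))
    print('cart',atz(S,466*k,515*k,.097),'radio top',[atz(S,u*k,v*k,.095).round(3) for u,v in((597,364),(706,422),(690,440))],'torch',atz(S,223*k,275*k,.02))
    for n,d in(('s',S),('d',D)):
        im=cv2.resize(d['img'],(1024,768),interpolation=cv2.INTER_CUBIC)
        def poly(P,c): cv2.polylines(im,[np.round(proj(d,cw(p,P))*2*16).astype(int)],True,c,1,cv2.LINE_AA,4)
        for z in(0,.08): poly([(x,y,z) for x,y in((-.15,-.11),(.15,-.11),(.15,.11),(-.15,.11))],(0,255,255))
        poly([(x,y,.1) for x,y in((.105,-.089),(.12,-.089),(.12,.089),(.105,.089))],(255,255,0))
        poly([(x,y,.13) for x,y in((-.13,-.022),(-.114,-.022),(-.114,.022),(-.13,.022))],(255,0,255))
        x0=330 if n=='s' else 330; y0=230
        cv2.imwrite(f'pics/o{n}.png',im[y0:y0+350,x0:x0+370])
    cv2.imwrite('pics/o.png',np.hstack([cv2.imread('pics/os.png'),cv2.imread('pics/od.png')]))
E
python3 m.py
```

```text
cooker [ 0.61275515 -0.02880748 -0.02142614] -1.2276272644023527
[-2.5 -2.   2.7 -1.8 -2.8 -3.1 -0.1  1.4 -2.9 -5.9  1.4 -4.9 -1.1  0.6]
knob top (array([ 0.6320379 , -0.03507537,  0.21591991]), np.float64(0.45703783139538245))
stud (array([ 0.65280243, -0.08373977,  0.11459583]), np.float64(0.2247638050155274))
s orange []
s blue [([210, 64, 53, 26, 179], [362.0, 116.0]), ([274, 311, 47, 64, 1056], [454.0, 551.0]), ([289, 326, 13, 14, 49], [458.0, 523.0])]
d orange [([129, 119, 63, 31, 1128], [251.0, 209.0]), ([22, 141, 48, 10, 329], [71.0, 227.0]), ([208, 207, 34, 25, 424], [346.0, 341.0])]
d blue [([191, 135, 31, 35, 123], [322.0, 235.0]), ([286, 193, 5, 12, 31], [450.0, 310.0])]
mat scene [ 0.46056235 -0.320869    0.006     ] side [ 0.45019087 -0.33136727  0.006     ]
cart [0.74524249 0.28380056 0.097     ] radio top [array([0.466, 0.228, 0.095]), array([0.429, 0.366, 0.095]), array([0.468, 0.37 , 0.095])] torch [ 0.76833227 -0.30601026  0.02      ]
```

View pics/o.png

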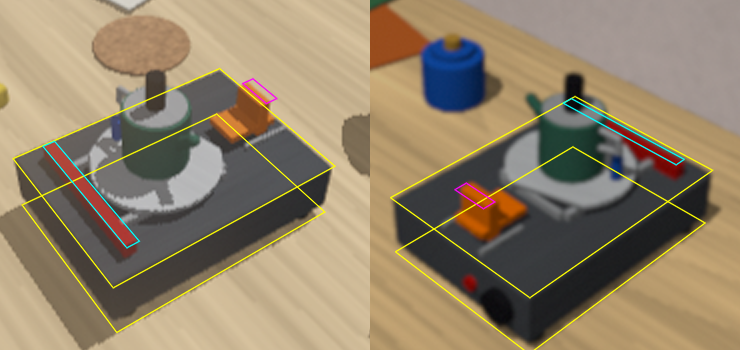

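```bash
cat > fit.py <<'E'
from m import *
from scipy.optimize import minimize
def box(x0,x1,y0,y1,z0,z1): return [(x,y,z) for x in(x0,x1) for y in(y0,y1) for z in(z0,z1)]
BAR=[box(.105,.12,-.089,.089,.08,.1)]
CL=[box(-.13,-.114,-.022,.022,.08,.13),box(-.114,-.075,-.022,.022,.08,.099)]
def render(d,W,sh,q=4):
    m=np.zeros((sh[0]*q,sh[1]*q),np.uint8)
    for P in W:
        h=cv2.convexHull((proj(d,P)*q+q/2-.5).astype(np.float32)); cv2.fillConvexPoly(m,np.round(h*16).astype(int),255,cv2.LINE_8,4)
    return cv2.resize(m,(sh[1],sh[0]),interpolation=cv2.INTER_AREA)/255.
def masks(d):
    im=d['img'].astype(int); b,g,r=im[...,0],im[...,1],im[...,2]
    red=(r>70)&(g<.32*r)&(b<.4*r); org=(r>110)&(g>.33*r)&(g<.62*r)&(b<.22*r)
    return red.astype(float),org.astype(float)
def roi(m,d,p):
    c=proj(d,cw(p,[(0,0,.08)]))[0]; y,x=np.indices(m.shape); return m*(np.hypot(x-c[0],y-c[1])<110)
if __name__=='__main__':
    M=[]
    for d,n in((S,'s'),(D,'d')):
        a,b=masks(d); a=roi(a,d,p);b=roi(b,d,p)
        if n=='d': # drop the red knob on the cooker's front
            q,l,st,ce=cv2.connectedComponentsWithStats(a.astype(np.uint8)); a*= np.isin(l,[i for i in range(1,q) if ce[i,0]>256])
        print(n,a.sum(),b.sum()); M.append((d,a,b))
    def cost(v):
        c=0
        for d,a,b in M:
            for mm,bx in((a,BAR),(b,CL)): c+=abs(render(d,[cw(v,B) for B in bx],mm.shape)-mm).sum()
        return c
    best=min((minimize(cost,p+np.array(o),method='Nelder-Mead',options=dict(initial_simplex=[p+np.array(o)+e for e in np.array([[0,0,0],[.01,0,0],[0,.01,0],[0,0,.05]])],xatol=1e-4,fatol=.1)) for o in((0,0,0),(.01,-.01,.05),(-.01,.0,-.05))),key=lambda r:r.fun)
    print(best.x,np.degrees(best.x[2]),best.fun); v=best.x; np.save('cook.npy',v)
    mats=[]
    for d,n in((S,'s'),(D,'d')):
        # mat: brown mask, cost against a rendered disc
        im=d['img'].astype(int); bb,g,r=im[...,0],im[...,1],im[...,2]
        c=proj(d,[(.455,-.326,.006)])[0]; y,x=np.indices(r.shape)
        mk=((bb<.6*r)&(r<205)&(r>90)&(np.hypot(x-c[0],y-c[1])<70)); mk=cv2.morphologyEx(mk.astype(np.uint8),cv2.MORPH_OPEN,np.ones((3,3)))
        e=np.array([(.075*np.cos(t),.075*np.sin(t),.006) for t in np.linspace(0,6.28,60)])
        f2=lambda w: abs(render(d,[e+[w[0],w[1],0]],mk.shape)-mk).sum()
        rr=minimize(f2,[.455,-.326],method='Nelder-Mead',options=dict(initial_simplex=[[.455,-.326],[.465,-.326],[.455,-.316]])); print('mat',n,rr.x,rr.fun,mk.sum())
        o=cv2.resize(d['img'],None,fx=3,fy=3,interpolation=cv2.INTER_CUBIC); o=np.clip(o.astype(float)*1.6,0,255).astype(np.uint8)
        for z in [.08]: 
          for P,col in(([(xx,yy,z) for xx,yy in((-.15,-.11),(.15,-.11),(.15,.11),(-.15,.11))],(0,255,255)),(BAR[0][1::2],(255,255,0)),([CL[0][i] for i in(1,3,7,5)],(255,0,255))):
            if len(P)==4 and P is not None and col==(255,255,0): P=[P[i] for i in(0,1,3,2)]
            cv2.polylines(o,[np.round(proj(d,cw(v,P))*48+16).astype(int)],True,col,1,cv2.LINE_AA,4)
        cc=(proj(d,cw(v,[(0,0,.1)]))[0]*3).astype(int); cv2.imwrite(f'pics/p{n}.png',o[cc[1]-220:cc[1]+220,cc[0]-250:cc[0]+150 if n=='s' else cc[0]+150])
    i=[cv2.imread(f'pics/p{n}.png') for n in 'sd']; cv2.imwrite('pics/p.png',np.hstack(i))
    # plate: stud & knob in the cooker frame
    R=np.array([[np.cos(v[2]),np.sin(v[2])],[-np.sin(v[2]),np.cos(v[2])]])
    for nm,P in(('knob',(.6320,-.0351)),('stud',(.6528,-.0837))): print(nm,R@(np.array(P)-v[:2]))
E
python3 fit.py
```

```text
s 1.0 0.0
d 291.0 769.0
[ 0.61141855 -0.05813788 -0.37290895] -21.366109122019957 1991.0509803921566
mat s [ 0.78212891 -2.21529688] 286.0 286
mat d [ 0.4462085  -0.32309889] 8007.396078431373 12483
knob [0.01077362 0.02895288]
stud [ 0.04785031 -0.00872893]
```

View pics/p.png

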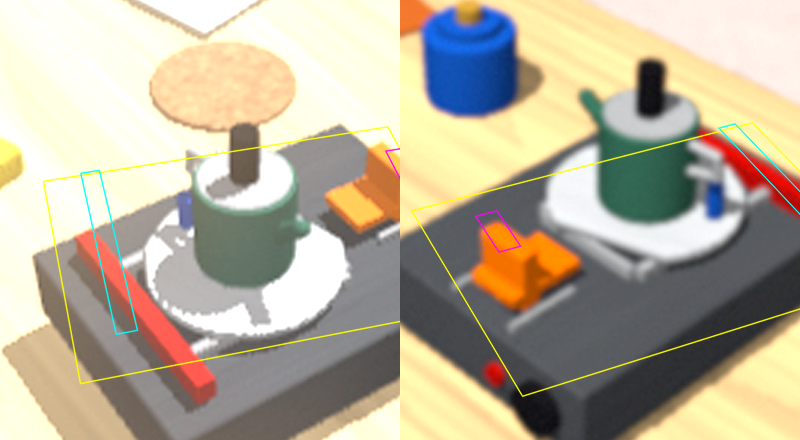

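>>> play_rows(commands="0.8 -1 0.4 0 1; 0.8 -1 0.4 0 1; 0.8 -1 0.4 0 1; 0.8 -1 0.4 0 1; 0.8 -1 0.4 0 1; 0.8 -1 0.4 0 1; 0.8 -1 0.2 0 1; 0.8 -1 0 0 1; 0.8 -1 0 0 1; 0.8 -1 0 0 1")

```text
time: 1.1
tcp_pos: [0.4112, 0.2297, 0.296]
ee_rot: [-0.644, -3.074, 0.0]
ft_force: [1.2, 0.2, 0.2]
width: 1.0
finger_force: 0.0
```

```bash
cat > fit2.py <<'E'
from fit import *
# picks in the enlarged crops p.png (scale 3; crop origin from the previous fit)
v0=np.load('cook.npy')
def off(d): return (proj(d,cw(v0,[(0,0,.1)]))[0]*3).astype(int)-np.array([250,220])
oS,oD=off(S),off(D)
pk=[(S,oS,(.12,-.089,.1),(78,237)),(S,oS,(.12,.089,.1),(198,383)),(S,oS,(.105,.089,.1),(214,374)),(S,oS,(.105,-.089,.1),(90,232)),
(S,oS,(.15,-.11,.08),(36,256)),(S,oS,(-.15,-.11,.08),(341,126)),(S,oS,(.15,.11,.08),(143,430)),
(D,oD,(-.13,.022,.13),(481-400,222)),(D,oD,(-.13,-.022,.13),(518-400,247)),(D,oD,(-.075,.022,.099),(540-400,232)),(D,oD,(-.075,-.022,.099),(580-400,263)),(D,oD,(-.15,-.11,.08),(583-400,392))]
def f(v): return np.array([proj(d,cw(v,P))[0]-(np.array(q)+o-1)/3 for d,o,P,q in pk]).ravel()
if __name__=='__main__':
    r=least_squares(f,[.61,-.03,-.02],loss='soft_l1'); v=r.x; print(v,np.degrees(v[2])); print(f(v).round(1).reshape(-1,2).tolist()); np.save('cook.npy2.npy',v)
    st,e=tri(((185+oS[0])/3/k,(211+oS[1])/3/k),((714-400+oD[0])/3/k,(200+oD[1])/3/k)); print('stud',st,e)
    kn,e2=tri(((245+oS[0])/3/k,(128+oS[1])/3/k),((651-400+oD[0])/3/k,(66+oD[1])/3/k)); print('knobtop',kn,e2)
    R=np.array([[np.cos(v[2]),np.sin(v[2])],[-np.sin(v[2]),np.cos(v[2])]])
    for P in(st,kn,(.632,-.0351),(.6528,-.0837)): print(R@(np.array(P)[:2]-v[:2]))
    for e,o,d in(((223,86),oS,S),): print('mat',atz(d,(e[0]+o[0])/3,(e[1]+o[1])/3,.006))
    w=grab('wrist','w0'); s=bot.sense(); print(s['tcp_pos'],cv2.Rodrigues(s['ee_rot'])[0].round(3))
E
python3 fit2.py
```

```text
[ 0.61595339 -0.03040766 -0.04245826] -2.4326791097792038
[[-2.1, -0.5], [-2.1, 2.2], [-1.0, 1.9], [-0.2, -1.3], [-3.0, -1.0], [0.0, -1.2], [9.1, 6.4], [-1.8, 2.9], [-0.2, 4.3], [-1.8, 0.2], [-1.4, -0.9], [0.4, 0.6]]
stud [ 0.65261736 -0.08483059  0.11110609] 0.4571512542677567
knobtop [ 0.63194208 -0.03469119  0.21466345] 0.15210702973877233
[ 0.03894094 -0.05281766]
[ 0.0161561  -0.00360103]
[ 0.01623132 -0.00400701]
[ 0.03907543 -0.05168034]
mat [ 0.46038904 -0.32032984  0.006     ]
[0.41329764 0.22679593 0.29567269] [[-0.915  0.404  0.   ]
 [ 0.404  0.915 -0.002]
 [-0.001 -0.002 -1.   ]]
```

>>> play_rows(commands="0.88 -1 0 0 1; 0.88 -1 0 0 1; 0.88 -1 0 0 1; 0.88 -1 0 0 1; 0.88 -1 0 0 1; 0.88 -1 0 0 1; 0.88 -1 0 0 1; 0.88 -1 0 0 1; 0.88 -1 0 0 1; 0.88 -1 0 0 1")

```text
time: 2.15
tcp_pos: [0.6313, -0.0201, 0.2957]
ee_rot: [-0.644, -3.074, -0.0]
ft_force: [0.3, 0.3, -0.5]
width: 1.001
finger_force: 0.0
```

>>> play_rows(commands="0.06 -0.6 0 0 1; 0 0 0 0 1; 0 0 0 0 1; 0 0 0 0 1; 0 0 0 0 1; 0 0 0 0 1; 0 0 0 0 1; 0 0 0 0 1; 0 0 0 0 1; 0 0 0 0 1")

```text
time: 3.15
tcp_pos: [0.6321, -0.0341, 0.2963]
ee_rot: [0.644, 3.075, 0.0]
ft_force: [0.3, 0.6, -0.8]
width: 1.001
finger_force: 0.0
```

```bash
python3 - <<'E'
from h import *
d=grab('wrist','w1'); s=bot.sense(); print(s['tcp_pos'],s['ft_force'],proj(d,[(.632,-.0349,.2155),(.6526,-.0845,.1265)]),ray(d,256,192))
cv2.imwrite('pics/w1b.png',cv2.resize(d['img'],(800,600),interpolation=cv2.INTER_CUBIC))
E
```

```text
[ 0.63211101 -0.03408513  0.29629001] [ 0.71003693  0.19511673 -0.47352205] [[256.39230608 199.07212513]
 [223.03038521 207.0906558 ]] (array([ 0.56450316, -0.00426034,  0.43927303]), array([ 0.26533784, -0.12219467, -0.95639278]))
```

View pics/w1b.png

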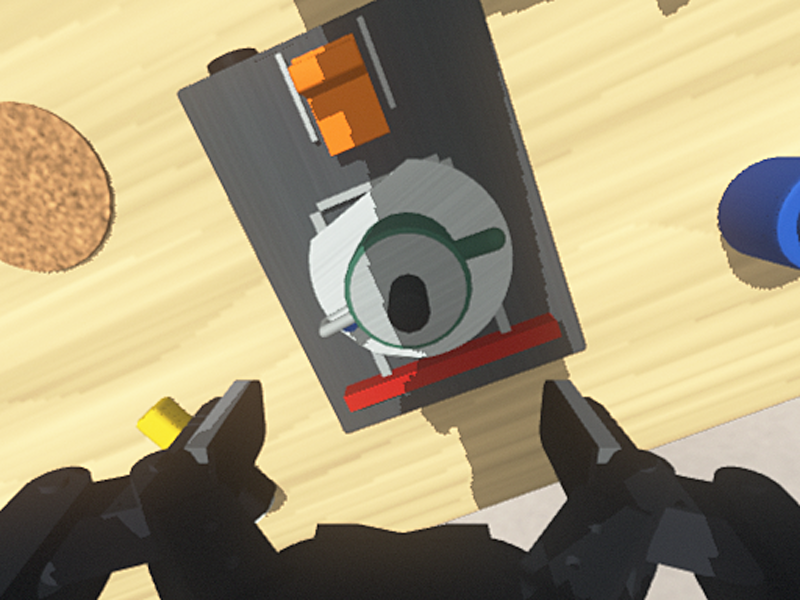

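```bash
python3 - <<'E'
from m import *
W=load('w1')
pk=[((-.15,-.11,.08),(180,94)),((.15,-.11,.08),(346,432)),((.15,.11,.08),(584,349)),((.12,-.089,.1),(350,411)),((.12,.089,.1),(560,336))]
f=lambda v:(proj(W,cw(v,[a for a,_ in pk]))-np.array([b for _,b in pk])*k).ravel()
r=least_squares(f,[.615,-.03,-.04]);v=r.x;print(v,np.degrees(v[2]),f(v).round(1)); np.save('cook.npy',v)
R=np.array([[np.cos(v[2]),np.sin(v[2])],[-np.sin(v[2]),np.cos(v[2])]])
C=lambda P:(R@(np.array(P)[:2]-v[:2])).round(4)
for nm,u,z in(('flat a',(313,236),.0985),('flat b',(372,188),.0985),('edge right',(513,265),.0985),('edge top',(430,157),.0985),('edge low',(420,358),.0985),('edge left',(309,268),.0985),('jaw l',(333,156),.099),('jaw r',(389,132),.099),('knobtop',(409,312),.2155),('mat right',(114,205),.006),('mat bot',(52,272),.006),('mat top',(20,102),.006)):
    P=atz(W,u[0]*k,u[1]*k,z); print(nm,P[:2].round(4),C(P))
print('stud',C((.6527,-.0843)),'knob',C((.632,-.0349)))
E
```

```text
[ 0.61301736 -0.02914163 -0.03911274] -2.2409947952344798 [-3.7 -2.9 -1.1  2.7  3.4  1.4  0.3  0.6  1.6  0.8]
flat a [ 0.5891 -0.0861] [-0.0216 -0.0579]
flat b [ 0.5755 -0.0326] [-0.0374 -0.0049]
edge right [0.6678 0.0397] [0.0521 0.0709]
edge top [0.5726 0.013 ] [-0.042   0.0405]
edge low [ 0.709  -0.0526] [ 0.0968 -0.0197]
edge left [ 0.6092 -0.0996] [-0.001  -0.0706]
jaw l [ 0.545  -0.0482] [-0.0672 -0.0217]
jaw r [ 0.5463 -0.0063] [-0.0676  0.0202]
knobtop [ 0.6341 -0.0313] [ 0.0212 -0.0013]
mat right [ 0.498 -0.261] [-0.1059 -0.2361]
mat bot [ 0.5272 -0.3499] [-0.0732 -0.3239]
mat top [ 0.3925 -0.2856] [-0.2103 -0.2649]
stud [ 0.0418 -0.0536] knob [ 0.0192 -0.005 ]
```

>>> play_rows(commands="0 0 -0.8 0 1; 0 0 -0.8 0 1; 0 0 -0.8 0 1; 0 0 -0.8 0 1; 0 0 -0.6 0 1; 0 0 -0.4 0 1; 0 0 -0.3 0 1; 0 0 0 0 1; 0 0 0 0 0; 0 0 0 0 0")

```text
time: 4.2
tcp_pos: [0.6325, -0.0341, 0.185]
ee_rot: [0.644, 3.073, 0.0]
ft_force: [0.1, 0.3, -0.5]
width: 0.695
finger_force: 0.0
```

>>> play_rows(commands="0 0 0 0 0; 0 0 0 0 0; 0 0 0 0 0; 0 0 0 0 0; 0 0 0 0 0; 0 0 0 0 0; 0 0 0.2 0 0; 0 0 0.4 0 0; 0 0 0.6 0 0; 0 0 0.8 0 0")

```text
time: 5.2
tcp_pos: [0.6318, -0.0342, 0.2344]
ee_rot: [-0.644, -3.073, 0.0]
ft_force: [0.1, -0.1, -3.2]
width: 0.237
finger_force: 58.7
```

>>> play_rows(commands="-0.18 -0.3 0.3 0 0; -0.36 -0.6 0.3 0 0; -0.54 -0.9 0 0 0; -0.6 -1 0 0 0; -0.6 -1 0 0 0; -0.6 -1 0 0 0; -0.6 -1 0 0 0; -0.6 -1 0 0 0; -0.6 -1 0 0 0; -0.6 -1 0 0 0")

```text
time: 6.2
tcp_pos: [0.4981, -0.2559, 0.2486]
ee_rot: [-0.645, -3.074, 0.0]
ft_force: [0.5, 0.1, -3.3]
width: 0.236
finger_force: 58.9
```

>>> play_rows(commands="-0.56 -0.9 0 0 0; -0.5 -0.8 0 0 0; -0.37 -0.6 0 0 0; -0.24 -0.4 0 0 0; -0.09 -0.14 0 0 0; 0 0 -0.5 0 0; 0 0 -0.8 0 0; 0 0 -0.8 0 0; 0 0 -0.8 0 0; 0 0 -0.6 0 0")

```text
time: 7.2
tcp_pos: [0.4559, -0.3238, 0.1588]
ee_rot: [-0.641, -3.073, -0.002]
ft_force: [-0.0, 0.6, -2.8]
width: 0.239
finger_force: 59.0
```

```bash
python3 - <<'E'
from h import *
s=bot.sense(); print(s['tcp_pos'],s['ft_force'],s['finger_force'],s['q'])
d=grab('side','d1')
i=d['img'][230:384,180:470]; cv2.imwrite('pics/d1b.png',cv2.resize(i,None,fx=2.7,fy=2.7,interpolation=cv2.INTER_CUBIC))
E
```

```text
[ 0.45591933 -0.32379207  0.15878356] [-0.03141771  0.61789226 -2.80085489] 58.95832657814026 [-6.83738225e-01  1.83252653e-01  1.40371220e+00  3.32167210e-04
  1.55729477e+00 -1.84297075e+00]
```

View pics/d1b.png

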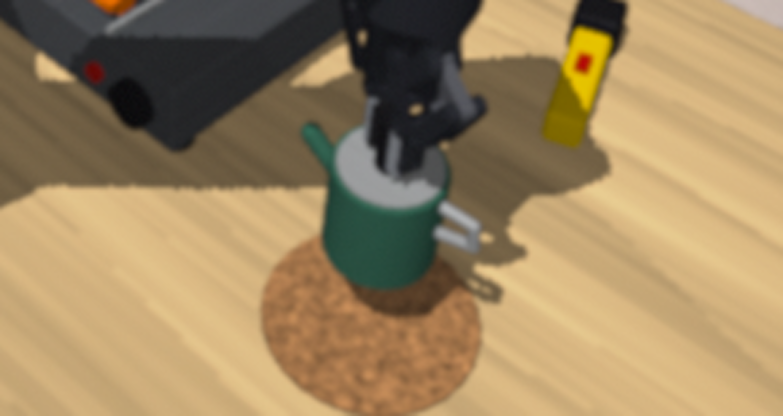

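>>> play_rows(commands="0 0 -0.8 0 0; 0 0 -0.8 0 0; 0 0 -0.5 0 0; 0 0 -0.3 0 0; 0 0 -0.12 0 0; 0 0 0 0 0; 0 0 -0.04 0 0; 0 0 -0.04 0 0; 0 0 -0.04 0 0; 0 0 0 0 0")

```text
time: 8.25
tcp_pos: [0.4561, -0.3251, 0.0954]
ee_rot: [0.644, 3.075, 0.0]
ft_force: [-0.5, 0.2, -4.3]
width: 0.236
finger_force: 59.0
```

>>> play_rows(commands="0 0 -0.04 0 0; 0 0 -0.04 0 0; 0 0 -0.04 0 0; 0 0 0 0 0; 0 0 0 0 0; 0 0 0 0 0; 0 0 0 0 0; 0 0 0 0 0; 0 0 0 0 0; 0 0 0 0 0")

```text
time: 9.25
tcp_pos: [0.4561, -0.3251, 0.0923]
ee_rot: [0.644, 3.075, 0.0]
ft_force: [-0.6, 0.1, -2.8]
width: 0.242
finger_force: 59.0
```

>>> play_rows(commands="0 0 -0.04 0 0; 0 0 0 0 0; 0 0 -0.04 0 0; 0 0 0 0 0; 0 0 0 0 0; 0 0 0 0 0; 0 0 0 0 0; 0 0 0 0 0; 0 0 0 0 0; 0 0 0 0 0")

```text
time: 10.25
tcp_pos: [0.4566, -0.3252, 0.0915]
ee_rot: [0.643, 3.073, -0.001]
ft_force: [-0.2, 2.3, 5.6]
width: 0.238
finger_force: 59.9
```

>>> play_rows(commands="0 0 0 0 0.5; 0 0 0 0 1; 0 0 0 0 1; 0 0 0 0 1; 0 0 0 0 1; 0 0 0.4 0 1; 0 0 0.8 0 1; 0 0 0.8 0 1; 0 0 1 0 1; 0 0 1 0 1")

```text
time: 11.25
tcp_pos: [0.456, -0.3251, 0.192]
ee_rot: [0.644, 3.074, -0.0]
ft_force: [0.4, -0.4, 0.9]
width: 0.996
finger_force: 0.0
```

>>> play_rows(commands="0 0 1 -1 1; 0 0 1 -1 1; 0.79 0.96 0 -1 1; 0.79 0.96 0 -1 1; 0.79 0.96 0 -1 1; 0.79 0.96 0 -1 1; 0.79 0.96 0 -1 1; 0.79 0.96 0 -1 1; 0.79 0.96 0 -1 1; 0.79 0.96 0 -1 1")

```text
time: 12.25
tcp_pos: [0.6148, -0.132, 0.2413]
ee_rot: [2.099, 2.336, 0.001]
ft_force: [-0.3, -0.3, -0.3]
width: 0.998
finger_force: 0.0
```

>>> play_rows(commands="0.79 0.96 0 -1 1; 0.79 0.96 0 -1 1; 0 0 0 -1 1; 0 0 0 -1 1; 0 0 0 -1 1; 0 0 0 -1 1; 0 0 0 -1 1; 0 0 0 -1 1; 0 0 0 -1 1; 0 0 0 -1 1")

```text
time: 13.25
tcp_pos: [0.6536, -0.0851, 0.2412]
ee_rot: [2.987, 0.973, 0.001]
ft_force: [0.2, -0.0, 0.4]
width: 0.994
finger_force: 0.0
```

```bash
python3 - <<'E'
from h import *
s=bot.sense(); print(s['tcp_pos'],np.degrees(s['q'][0]-s['q'][5]),s['q'])
b=grab('side','d2');a=grab('scene','s2');w=grab('wrist','w2')
t=np.vstack([np.hstack([cv2.resize(a['img'][120:290,160:340],(400,378)),cv2.resize(b['img'][140:310,170:350],(400,378))])])
cv2.imwrite('pics/t2.png',cv2.convertScaleAbs(t,alpha=1.3)); cv2.imwrite('pics/w2b.png',cv2.resize(w['img'],(800,600),interpolation=cv2.INTER_CUBIC))
E
```

```text
[ 0.65359933 -0.08506504  0.24120414] -53.89606951964808 [-1.85400692e-01  4.40226226e-01  9.27715608e-01 -8.19209755e-05
  1.77289769e+00  7.55263175e-01]
```

View pics/w2b.png

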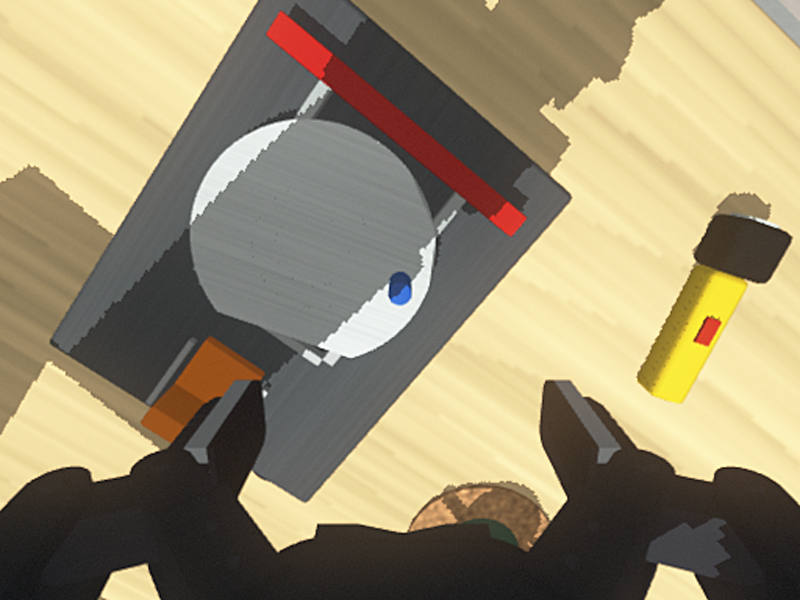

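```bash
cat > pl.py <<'E'
from m import *
W=load('w2')
pk=[((.12,-.089,.1),(516,237)),((.15,-.11,.08),(570,197)),((-.15,.11,.08),(52,343)),((.12,-.089,.1),(516,237)),((-.15,-.11,.08),(305,500)),((.105,.089,.1),(268,34)),((.12,.089,.1),(281,12)),((.105,-.089,.1),(509,235))]
pk=pk[1:3]+[pk[4]]+[pk[5],pk[6]]
f=lambda v:(proj(W,cw(v,[a for a,_ in pk]))-np.array([b for _,b in pk])*k).ravel()
r=least_squares(f,[.615,-.03,-.04]);v=r.x;print(v,np.degrees(v[2]),f(v).round(1))
g=lambda u,z:atz(W,u[0]*k,u[1]*k,z)[:2]
E_=np.array([g(u,.0985) for u in((190,225),(205,180),(250,133),(305,119),(355,127),(390,150),(437,230),(425,300),(375,352))])
c=least_squares(lambda c:np.hypot(*(E_-c[:2]).T)-.075,[.64,-.03]); print('centre',c.x,(c.fun*1000).round(1))
a,b=g((215,314),.0985),g((325,353),.0985); n=np.array([-(b-a)[1],(b-a)[0]]); n*=np.sign(n@(a-c.x)); print('flat normal deg',np.degrees(np.arctan2(n[1],n[0])),'dist',n@(a-c.x)/np.linalg.norm(n))
for nm,u,z in(('top',(400,281),.1265),('base',(400,298),.0985)):
    s=g(u,z); print(nm,s,'rad',np.hypot(*(s-c.x)),'ang',np.degrees(np.arctan2(*(s-c.x)[::-1])))
print(ray(W,256,192)[0])
E
python3 pl.py
```

```text
[ 0.61245462 -0.03083824 -0.0328606 ] -1.8827738093935307 [ 4.5 -0.1 -4.2  0.7  0.9  4.  -1.4  0.2  0.2 -1.6]
centre [ 0.63715047 -0.03113102] [ 1.3  0.1  0.6  0.2  0.8 -0.4  0.6  0.2  1.7]
flat normal deg -165.14557702981264 dist 0.06285741008053818
top [ 0.65793297 -0.08060513] rad 0.053661903198158646 ang -67.21426836477055
base [ 0.64300154 -0.09145721] rad 0.06060927879304624 ang -84.46017608471621
[ 0.71271615 -0.0411728   0.38412139]
```

```bash
sed -i "s/('top',(400,281)/('top',(400,294)/;s/('base',(400,298)/('base',(400,279)/" pl.py; python3 pl.py|tail -3
```

```text
top [ 0.65175688 -0.08512258] rad 0.055932420920961345 ang -74.86205302630427
base [ 0.65302218 -0.0841277 ] rad 0.05532232232386811 ang -73.32782168977441
[ 0.71271615 -0.0411728   0.38412139]
```

>>> play_rows(commands="-0.04 0.02 -0.8 0 1; 0 0 -0.9 0 1; 0 0 -0.9 0 1; 0 0 -0.9 0 1; 0 0 -0.8 0 1; 0 0 -0.6 0 1; 0 0 -0.4 0 1; 0 0 0 0 1; 0 0 0 0 0; 0 0 0 0 0")

```text
time: 14.4
tcp_pos: [0.6533, -0.0847, 0.1093]
ee_rot: [2.984, 0.98, 0.003]
ft_force: [-0.3, 0.4, -0.5]
width: 0.69
finger_force: 0.0
```

>>> play_rows(commands="0 0 0 0 0; 0 0 0 0 0; 0 0 0 0 0; 0 0 0 0 0; 0 0 0 0 0; 0 0 0 0 0; 0 0 0 0 0; 0 0 0 0 0; 0 0 0 0 0; 0 0 0 0 0")

```text
time: 15.4
tcp_pos: [0.6528, -0.0846, 0.1084]
ee_rot: [2.984, 0.98, 0.001]
ft_force: [-1.4, 0.4, 5.0]
width: 0.137
finger_force: 58.8
```

```bash
python3 - <<'E'
import numpy as np
from rig import bot
s=bot.sense(); print(s['tcp_pos'],s['ft_force'],s['width'])
P=s['tcp_pos'][:2]; c=np.array([.637,-.031]); r=P-c; a0=np.degrees(np.arctan2(r[1],r[0])); L=np.hypot(*r); print('ang',a0,'L',L)
# centre so that radius is 57 along same y-line (slot): keep centre y
cy=-.031; cx=P[0]-np.sqrt(max(.057**2-(P[1]-cy)**2,0)); a0=np.degrees(np.arctan2(P[1]-cy,P[0]-cx)); print('cx',cx,a0)
E
```

```text
[ 0.65283447 -0.08459789  0.10842224] [-1.43424856  0.44650253  4.98819145] 0.13676711625191745
ang -73.54123364315056 L 0.05588796652793781
cx 0.6334369024992711 -70.10434561517386
```

>>> play_rows(commands="0.22 0.09 0.04 1 0; 0.21 0.11 0 1 0; 0.20 0.13 0 1 0; 0.19 0.15 0 1 0; 0.17 0.17 0 1 0; 0.15 0.19 0 1 0; 0.13 0.20 0 1 0; 0.11 0.21 0 1 0; 0.09 0.22 0 1 0; 0.06 0.23 0 1 0")

```text
time: 16.4
tcp_pos: [0.691, -0.0422, 0.1085]
ee_rot: [2.09, 2.345, -0.0]
ft_force: [0.5, -0.9, 1.4]
width: 0.134
finger_force: 58.8
```

```bash
python3 - <<'E'
from h import *
s=bot.sense(); print(s['tcp_pos'],s['ft_force'],s['width'],np.degrees(s['q'][0]-s['q'][5]),s['q'][5])
a=grab('scene','s3');b=grab('side','d3')
t=np.hstack([cv2.resize(a['img'][120:290,160:340],(400,378)),cv2.resize(b['img'][140:310,170:350],(400,378))])
cv2.imwrite('pics/t3.png',cv2.convertScaleAbs(t,alpha=1.3))
E
```

```text
[ 0.69100264 -0.04218245  0.1085097 ] [ 0.51581305 -0.85589671  1.35506451] 0.1344733239059116 6.573383170974943 -0.2288704483298612
```

View pics/t3.png

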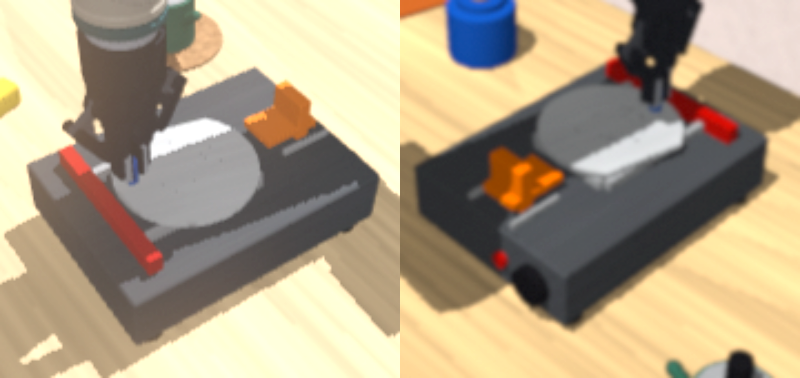

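Plate turns with the stud (flat now faces the mat side; stud at ~(650,105) in the right half), with low forces. Continue the arc.

>>> play_rows(commands="0.04 0.24 0 1 0; 0.01 0.24 0 1 0; -0.01 0.24 0 1 0; -0.04 0.24 0 1 0; -0.06 0.23 0 1 0; -0.09 0.22 0 1 0; -0.11 0.21 0 1 0; -0.13 0.20 0 1 0; -0.15 0.19 0 1 0; -0.17 0.17 0 1 0")

```text
time: 17.5
tcp_pos: [0.6728, 0.0123, 0.1084]
ee_rot: [-0.643, -3.075, -0.0]
ft_force: [0.2, 0.2, 1.5]
width: 0.14
finger_force: 58.8
```

>>> play_rows(commands="-0.19 0.15 0 1 0; -0.20 0.13 0 1 0; -0.21 0.11 0 1 0; -0.22 0.09 0 1 0; -0.23 0.06 0 1 0; -0.24 0.04 0 1 0; -0.16 0.01 0 0.7 0; 0 0 0 0 0; 0 0 0 0 0; 0 0 0 0 0")

```text
time: 18.5
tcp_pos: [0.6366, 0.0271, 0.1085]
ee_rot: [0.448, -3.108, -0.0]
ft_force: [-2.1, -0.3, 0.9]
width: 0.137
finger_force: 58.7
```

>>> play_rows(commands="0 0 0 0 0.5; 0 0 0 0 1; 0 0 0 0 1; 0 0 0 0 1; 0 0 0 0 1; 0 0 0.6 0 1; 0 0 1 0 1; 0 0 1 0 1; 0 0 1 0 1; 0 0 1 0 1")

```text
time: 19.5
tcp_pos: [0.6369, 0.0272, 0.2264]
ee_rot: [-0.452, 3.107, -0.0]
ft_force: [0.0, -0.9, 0.3]
width: 0.997
finger_force: 0.0
```

>>> play_rows(commands="-0.6 -0.2 0 -1 1; -0.6 -0.2 0 -1 1; -0.6 -0.2 0 -1 1; -0.6 -0.2 0 -1 1; -0.6 -0.2 0 -1 1; -0.6 -0.2 0 -1 0; -0.6 -0.2 0 -1 0; -0.6 -0.2 0 -1 0; -0.6 -0.2 0 -1 0; -0.6 -0.2 0 -1 0")

```text
time: 20.5
tcp_pos: [0.4864, -0.023, 0.2253]
ee_rot: [1.169, 2.914, 0.001]
ft_force: [-0.0, -0.2, -0.0]
width: 0.143
finger_force: 0.0
```

```bash
python3 - <<'E'
from h import *
s=bot.sense(); print(s['tcp_pos'],s['ft_force'],s['width'],np.degrees(s['q'][0]-s['q'][5]),s['q'][5])
w=grab('wrist','w4');a=grab('scene','s4');b=grab('side','d4')
t=np.hstack([cv2.resize(a['img'][120:290,160:340],(400,378)),cv2.resize(b['img'][140:310,170:350],(400,378))])
cv2.imwrite('pics/t4.png',cv2.convertScaleAbs(t,alpha=1.3));cv2.imwrite('pics/w4b.png',cv2.resize(w['img'],(800,600),interpolation=cv2.INTER_CUBIC))
E
```

```text
[ 0.48636356 -0.02300832  0.22530486] [-0.04162576 -0.20625267 -0.00580443] 0.14305373120356518 46.30057110472337 -0.9312670963409289
```

View pics/w4b.png

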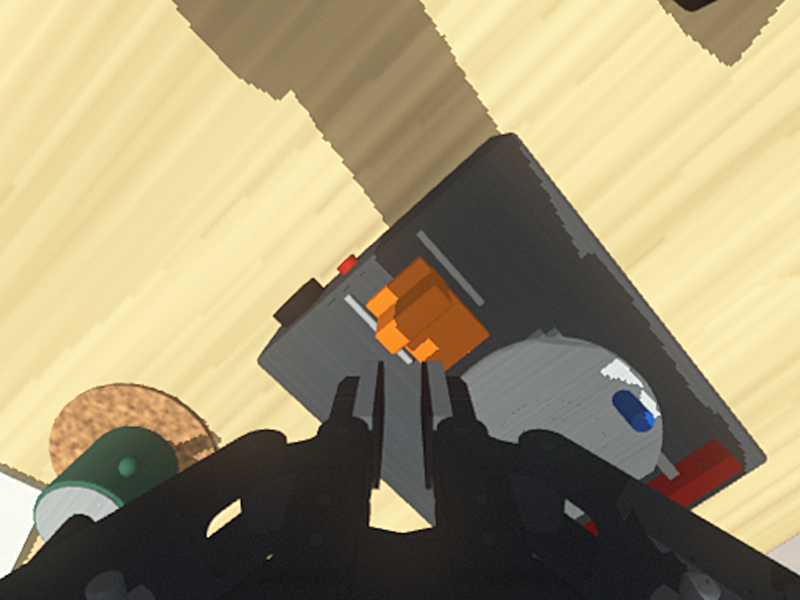

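>>> play_rows(commands="-0.4 -0.04 0 1 0; -0.4 -0.04 0 1 0; -0.4 -0.04 0 1 0; 0 0 0 1 0; 0 0 0 1 0; 0 0 -0.6 1 0; 0 0 -1 1 0; 0 0 -1 0 0; 0 0 -1 0 0; 0 0 -0.6 0 0")

```text
time: 21.65
tcp_pos: [0.4568, -0.0255, 0.1173]
ee_rot: [-0.035, -3.14, -0.001]
ft_force: [-0.1, 0.2, 0.1]
width: -0.0
finger_force: 0.0
```

>>> play_rows(commands="0 0 -0.5 0 0; 0 0 0 0 0; 0.3 0 0 0 0; 0.3 0 0 0 0; 0.2 0 0 0 0; 0.2 0 0 0 0; 0.2 0 0 0 0; 0.2 0 0 0 0; 0.2 0 0 0 0; 0.2 -0.01 0 0 0")

```text
time: 22.65
tcp_pos: [0.5019, -0.0263, 0.1064]
ee_rot: [-0.04, -3.14, 0.0]
ft_force: [-5.3, -0.0, 3.5]
width: -0.002
finger_force: 2.6
```

>>> play_rows(commands="0.12 0 0 0 0; 0.12 0 0 0 0; 0.12 0 0 0 0; 0.12 0 0 0 0; 0 0 0 0 0; 0 0 0 0 0; 0 0 0 0 0; 0 0 0 0 0; 0 0 0 0 0; 0 0 0 0 0")

```text
time: 23.65
tcp_pos: [0.5139, -0.026, 0.1064]
ee_rot: [0.04, 3.141, 0.0]
ft_force: [0.3, -0.3, -0.4]
width: 0.0
finger_force: 0.0
```

```bash
python3 - <<'E'
from h import *
s=bot.sense(); print(s['tcp_pos'],s['ft_force'])
a=grab('scene','s5');b=grab('side','d5')
t=np.hstack([cv2.resize(a['img'][140:280,160:330],(400,330),interpolation=cv2.INTER_CUBIC),cv2.resize(b['img'][150:290,170:340],(400,330),interpolation=cv2.INTER_CUBIC)])
cv2.imwrite('pics/t5.png',cv2.convertScaleAbs(t,alpha=1.5))
E
```

```text
[ 0.51391721 -0.02600332  0.10635597] [ 0.308397   -0.26387721 -0.39957318]
```

View pics/t5.png

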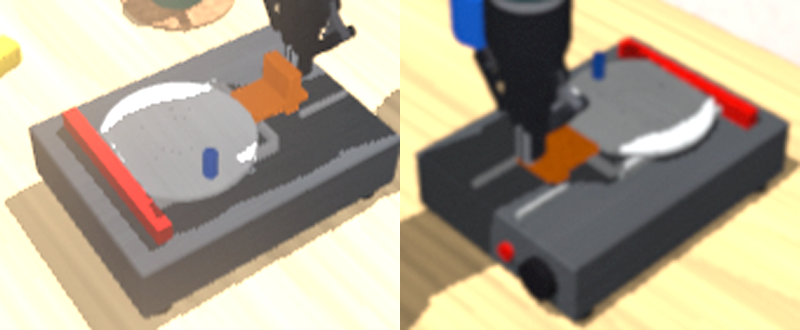

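>>> play_rows(commands="0.06 0 0 0 0; 0.06 0 0 0 0; 0.06 0 0 0 0; 0.06 0 0 0 0; 0.06 0 0 0 0; 0.06 0 0 0 0; 0.06 0 0 0 0; 0.06 0 0 0 0; 0.06 0 0 0 0; 0.06 0 0 0 0")

```text
time: 24.75
tcp_pos: [0.5172, -0.0261, 0.1063]
ee_rot: [-0.04, -3.108, 0.0]
ft_force: [-81.1, -0.8, 45.8]
width: 0.001
finger_force: 41.5
```

>>> play_rows(commands="-0.4 0 0 0 0; -0.6 0 0 0 0; -0.8 0 0 0 0; -0.4 0 0 0 0; 0 0 0.4 0 0; 0 0 0.8 0 0; 0 0 1 0 0; 0 0 1 0 0; 0 0 1 0 1; 0 0 1 0 1")

```text
time: 25.75
tcp_pos: [0.4746, -0.0261, 0.2385]
ee_rot: [0.04, 3.14, -0.0]
ft_force: [-0.3, -0.0, 0.8]
width: 0.331
finger_force: 0.0
```

```bash
cat > chk.py <<'E'
from fit import *
from scipy.optimize import minimize
import sys
print({q:np.round(bot.sense()[q],4).tolist() for q in('tcp_pos','ft_force')})
T=sys.argv[1]; a=grab('scene','s'+T);b=grab('side','d'+T);w=grab('wrist','w'+T)
def comp(d,nm,lo,hi,near,rad):
    h=cv2.cvtColor(d['img'],cv2.COLOR_BGR2HSV); m=cv2.inRange(h,lo,hi); y,x=np.indices(m.shape); c=proj(d,[near])[0]; m[np.hypot(x-c[0],y-c[1])>rad]=0
    q,l,st,ce=cv2.connectedComponentsWithStats(m)
    if q<2: return None
    i=1+np.argmax(st[1:,4]); return ce[i],st[i].tolist()
st=(.655,.025,.1125)
r=[comp(d,'stud',(105,100,40),(130,255,255),st,30) for d in(a,b)]; print('stud px',r)
if all(r):
    f=lambda X:np.r_[proj(a,X)[0]-r[0][0],proj(b,X)[0]-r[1][0]]; s=least_squares(f,st); print('stud',s.x,abs(s.fun).max())
fin=(.535,-.027,.11)
print('orange',[comp(d,'o',(5,150,60),(20,255,255),fin,35) for d in(a,b)])
E
python3 chk.py 6
```

```text
{'tcp_pos': [0.4746, -0.0261, 0.2385], 'ft_force': [-0.3019, -0.0271, 0.8428]}
stud px [(array([248.96551724, 208.70689655]), [247, 203, 5, 13, 58]), (array([253.94444444, 177.61111111]), [251, 173, 7, 11, 54])]
stud [0.65864383 0.02481318 0.11188639] 0.42384758319420257
orange [(array([275.10536779, 178.06560636]), [258, 162, 32, 30, 503]), (array([235.40759076, 212.82508251]), [221, 199, 34, 28, 606])]
```

```bash
cat > tr.py <<'E'
from fit import *
v=np.array([.613,-.030,-.036])
def mk(d,near,lo,hi,rad=40):
    h=cv2.cvtColor(d['img'],cv2.COLOR_BGR2HSV); m=cv2.inRange(h,lo,hi); y,x=np.indices(m.shape); c=proj(d,cw(v,[near]))[0]; m[np.hypot(x-c[0],y-c[1])>rad]=0; return (m>0).astype(float)
def sh(B,t): return [tuple(np.array(p)+[t,0,0]) for p in B]
ts=np.arange(-.01,.065,.001)
for tag,t0 in(('0',0),('6',.045)):
    for c in 'sd':
        d=load(c+tag); m=mk(d,(-.1+t0,0,.1),(5,150,60),(20,255,255))
        cs=[abs(render(d,[cw(v,sh(B,t)) for B in CL],m.shape)-m).sum() for t in ts]; i=int(np.argmin(cs)); print(tag,c,'travel',ts[i].round(4),cs[i],m.sum())
for c in 'sd':  # red bar along x
    d=load(c+'6'); m=mk(d,(.1125,0,.09),(0,150,60),(4,255,255),75)
    cs=[abs(render(d,[cw(v,sh(B,t)) for B in BAR],m.shape)-m).sum() for t in ts-.02]; i=int(np.argmin(cs)); print('bar',c,(ts[i]-.02).round(4),cs[i],m.sum())
E
python3 tr.py
```

```text
0 s travel 0.007 147.6470588235294 515.0
0 d travel 0.005 98.94901960784314 659.0
6 s travel 0.044 178.71372549019605 503.0
6 d travel 0.041 85.01960784313725 606.0
bar s 0.001 369.4627450980392 330.0
bar d -0.002 355.64313725490194 351.0
```

```bash
cat > tr2.py <<'E'
from fit import *
v0=np.array([.613,-.030,-.036])
def red(d):
    h=cv2.cvtColor(d['img'],cv2.COLOR_BGR2HSV); m=((h[...,0]<5)|(h[...,0]>174))&(h[...,1]>130)&(h[...,2]>40)
    m=m.astype(np.uint8); q,l,st,ce=cv2.connectedComponentsWithStats(m); c=proj(d,cw(v0,[(.1125,0,.095)]))[0]
    ok=[i for i in range(1,q) if st[i,4]>15 and np.hypot(*(ce[i]-c))<70]; return np.isin(l,ok).astype(float)
def org(d,t0):
    h=cv2.cvtColor(d['img'],cv2.COLOR_BGR2HSV); m=cv2.inRange(h,(5,150,60),(20,255,255)); y,x=np.indices(m.shape); c=proj(d,cw(v0,[(-.1+t0,0,.1)]))[0]; m[np.hypot(x-c[0],y-c[1])>45]=0; return (m>0)*1.
I={t:load(t) for t in('s0','s6','d6','w1','w2')}; M={t:red(I[t]) for t in I}
O={'s0':0,'w1':0,'s6':1,'d6':1}; OM={t:org(I[t],.045*O[t]) for t in O}
def cost(v,tags):
    c=sum(abs(render(I[t],[cw(v,BAR[0])],M[t].shape)-M[t]).sum() for t in tags)
    for t in tags:
        if t in O: c+=abs(render(I[t],[cw(v,[(p[0]+v[3+O[t]],p[1],p[2]) for p in B]) for B in CL],M[t].shape)-OM[t]).sum()
    return c
for tags in(['s0','s6','d6','w1','w2'],['s0','s6'],['w1','w2']):
    x0=np.r_[v0,.003,.042]; sx=np.array([x0]+[x0+e for e in np.diag([.006,.006,.03,.006,.006])])
    r=min((minimize(cost,x0,args=(tags,),method='Nelder-Mead',options=dict(initial_simplex=sx*1.0+s*(x0-sx)*2,xatol=2e-4,fatol=.5,maxiter=400)) for s in(0,1)),key=lambda r:r.fun)
    print(tags,r.x.round(4),r.fun,[M[t].sum() for t in tags])
E
python3 tr2.py
```

```text
['s0', 's6', 'd6', 'w1', 'w2'] [ 0.6124 -0.03   -0.0343  0.0059  0.0424] 1640.9098039215683 [np.float64(553.0), np.float64(455.0), np.float64(378.0), np.float64(2339.0), np.float64(3617.0)]
['s0', 's6'] [ 0.6125 -0.0329 -0.036   0.0042  0.0408] 684.8 [np.float64(553.0), np.float64(455.0)]
['w1', 'w2'] [ 0.6124 -0.0298 -0.0339  0.0059  0.0457] 491.1960784313725 [np.float64(2339.0), np.float64(3617.0)]
```

```bash
cat > th.py <<'E'
from tr2 import *
E
sed -i '/^for tags/,$d' tr2.py; cat > th.py <<'E'
from tr2 import *
import sys
T=sys.argv[1:] or ['d6']
v=np.array([.6124,-.030,-.0343])
def plate(th,cx,zs=(.09,.0985)):
    a=np.linspace(0,2*np.pi,200); P=np.c_[.075*np.cos(a),.075*np.sin(a)]; P[:,0]=np.minimum(P[:,0],.06)
    c,s=np.cos(th),np.sin(th); return [(cx+c*x-s*y,s*x+c*y,z) for z in zs for x,y in P]
for tag in T:
    d=load(tag); m=red(d); res=[]
    for th in range(-14,15,2):
        t=np.radians(th); cx=.105-max(.06*np.cos(t)+.045*abs(np.sin(t)),.06)
        best=9e9
        for dx in(-.004,-.002,0,.002,.004):
            for dy in(-.004,-.002,0,.002,.004):
                u=v+[dx,dy,0]; q=np.clip(render(d,[cw(u,BAR[0])],m.shape)-render(d,[cw(u,plate(t,cx))],m.shape),0,1)
                # bar top never hidden by the plate
                q=np.maximum(q,render(d,[cw(u,BAR[0][1::2])],m.shape)); best=min(best,abs(q-m).sum())
        res.append((th,round(best,1)))
    print(tag,m.sum(),res)
E
python3 th.py d6 s6
```

```text
d6 378.0 [(-14, np.float64(214.5)), (-12, np.float64(202.0)), (-10, np.float64(187.4)), (-8, np.float64(173.3)), (-6, np.float64(156.7)), (-4, np.float64(139.0)), (-2, np.float64(119.0)), (0, np.float64(99.5)), (2, np.float64(118.8)), (4, np.float64(137.0)), (6, np.float64(154.4)), (8, np.float64(170.5)), (10, np.float64(184.8)), (12, np.float64(197.8)), (14, np.float64(209.8))]
s6 455.0 [(-14, np.float64(245.6)), (-12, np.float64(245.6)), (-10, np.float64(245.6)), (-8, np.float64(245.6)), (-6, np.float64(245.6)), (-4, np.float64(245.6)), (-2, np.float64(245.6)), (0, np.float64(245.6)), (2, np.float64(245.6)), (4, np.float64(245.6)), (6, np.float64(245.6)), (8, np.float64(245.6)), (10, np.float64(245.6)), (12, np.float64(245.6)), (14, np.float64(245.6))]
```

>>> play_rows(commands="-0.07 -1 0 0 1; -0.07 -1 0 0 1; -0.07 -1 0 0 1; -0.07 -1 0 0 1; -0.07 -1 0 0 1; -0.07 -1 0 0 1; -0.07 -1 0 0 1; -0.07 -1 0 0 1; -0.07 -1 0 0 1; -0.07 -1 0 0 1")

```text
time: 26.9
tcp_pos: [0.4562, -0.2771, 0.2352]
ee_rot: [-0.04, -3.14, -0.002]
ft_force: [0.5, 0.1, -0.1]
width: 0.996
finger_force: 0.0
```

>>> play_rows(commands="0 -0.96 0 0 1; 0 -0.7 0 0 1; 0 -0.3 0 0 1; 0 0 0 0 1; 0 0 0 0 1; 0 0 0 0 1; 0 0 0 0 1; 0 0 0 0 1; 0 0 0 0 1; 0 0 0 0 1")

```text
time: 27.9
tcp_pos: [0.4564, -0.3249, 0.2364]
ee_rot: [0.04, 3.141, 0.0]
ft_force: [-0.1, 0.3, 0.1]
width: 1.002
finger_force: 0.0
```

```bash
python3 - <<'E'
from h import *
s=bot.sense(); print(s['tcp_pos'],np.degrees(s['q'][0]-s['q'][5]))
a=grab('scene','s7');w=grab('wrist','w7')
# dark knob in the wrist & scene picture near where it should be
for d in(a,w):
    c=proj(d,[(.4565,-.325,.123),(.4565,-.325,.081)]); print('expect top,base',c.round(1).tolist())
    g=d['img'].max(2); m=(g<70).astype(np.uint8); y,x=np.indices(g.shape); m[np.hypot(x-c[:,0].mean(),y-c[:,1].mean())>40]=0
    q,l,st,ce=cv2.connectedComponentsWithStats(m); print([(st[i].tolist(),ce[i].round(1).tolist()) for i in range(1,q) if st[i,4]>30])
E
```

```text
[ 0.45638845 -0.32494205  0.23639941] 88.55699834836
expect top,base [[235.0, 103.0], [235.3, 115.6]]
[]
expect top,base [[257.4, 187.4], [257.4, 176.0]]
[([247, 168, 23, 32, 607], [258.1, 184.0])]
```

>>> play_rows(commands="0 0 -0.8 0 1; 0 0 -0.9 0 1; 0 0 -0.9 0 1; 0 0 -0.9 0 1; 0 0 -0.9 0 1; 0 0 -0.7 0 1; 0 0 -0.4 0 1; 0 0 -0.24 0 1; 0 0 0 0 1; 0 0 0 0 0")

```text
time: 29.0
tcp_pos: [0.4568, -0.3254, 0.0938]
ee_rot: [0.04, 3.14, -0.001]
ft_force: [-1.2, 0.2, -0.4]
width: 0.859
finger_force: 0.0
```

>>> play_rows(commands="0 0 0 0 0; 0 0 0 0 0; 0 0 0 0 0; 0 0 0 0 0; 0 0 0 0 0; 0 0 0 0 0; 0 0 0 0 0; 0 0 0.2 0 0; 0 0 0.4 0 0; 0 0 0.6 0 0")

```text
time: 30.0
tcp_pos: [0.4557, -0.3247, 0.1224]
ee_rot: [-0.04, -3.139, -0.003]
ft_force: [-1.0, 0.1, -3.5]
width: 0.236
finger_force: 58.7
```

>>> play_rows(commands="0 0 0.8 0 0; 0 0 1 0 0; 0 0 1 0 0; 0 0 1 0 0; 0 0 1 0 0; 0 0 0.8 0 0; 0.27 0.4 0 -0.8 0; 0.48 0.7 0 -0.8 0; 0.62 0.9 0 -0.8 0; 0.68 1 0 -0.8 0")

```text
time: 31.0
tcp_pos: [0.5078, -0.2497, 0.264]
ee_rot: [0.57, 3.088, -0.001]
ft_force: [0.4, -0.3, -3.5]
width: 0.239
finger_force: 58.8
```

>>> play_rows(commands="0.68 1 0 -1 0; 0.68 1 0 -1 0; 0.68 1 0 -1 0; 0.68 1 0 -1 0; 0.68 1 0 -1 0; 0.68 1 0 -1 0; 0.62 0.9 0 -1 0; 0.55 0.8 0 -1 0; 0.41 0.6 0 -1 0; 0.2 0.3 0 -1 0")

```text
time: 32.0
tcp_pos: [0.6546, -0.0335, 0.2635]
ee_rot: [2.036, 2.392, 0.001]
ft_force: [0.7, -1.3, -3.3]
width: 0.239
finger_force: 59.0
```

>>> play_rows(commands="0.11 0.12 0 -0.9 0; 0 0 0 -0.9 0; 0 0 0 0 0; 0 0 0 0 0; 0 0 0 0 0; 0 0 0 0 0; 0 0 0 0 0; 0 0 0 0 0; 0 0 0 0 0; 0 0 0 0 0")

```text
time: 33.0
tcp_pos: [0.6568, -0.0321, 0.2628]
ee_rot: [2.249, 2.193, 0.0]
ft_force: [-1.0, 1.0, -2.8]
width: 0.235
finger_force: 59.0
```

```bash
python3 chk.py 8; python3 th.py d8
```

```text
{'tcp_pos': [0.6568, -0.0321, 0.2628], 'ft_force': [-1.0045, 1.0279, -2.7674]}
stud px [(array([248.90163934, 208.7704918 ]), [246, 203, 6, 13, 61]), (array([253.90196078, 177.74509804]), [251, 173, 6, 11, 51])]
stud [0.65861732 0.02473237 0.1115745 ] 0.4809309927270533
orange [(array([274.95507812, 177.87109375]), [258, 162, 32, 30, 512]), (array([235.23848684, 212.78125   ]), [220, 199, 35, 28, 608])]
d8 303.0 [(-14, np.float64(291.3)), (-12, np.float64(280.0)), (-10, np.float64(265.4)), (-8, np.float64(250.2)), (-6, np.float64(233.5)), (-4, np.float64(216.6)), (-2, np.float64(197.9)), (0, np.float64(180.1)), (2, np.float64(197.4)), (4, np.float64(215.0)), (6, np.float64(232.4)), (8, np.float64(248.3)), (10, np.float64(261.9)), (12, np.float64(275.8)), (14, np.float64(286.5))]
```

>>> play_rows(commands="0 0 -0.4 0 0; 0 0 -0.7 0 0; 0 0 -0.7 0 0; 0 0 -0.6 0 0; 0 0 -0.35 0 0; 0 0 -0.12 0 0; 0 0 0 0 0; 0 0 -0.04 0 0; 0 0 -0.04 0 0; 0 0 0 0 0")

```text
time: 34.15
tcp_pos: [0.657, -0.0321, 0.1895]
ee_rot: [2.249, 2.193, 0.001]
ft_force: [0.3, 0.3, -3.2]
width: 0.24
finger_force: 59.0
```

>>> play_rows(commands="0 0 -0.04 0 0; 0 0 -0.04 0 0; 0 0 0 0 0; 0 0 0 0 0; 0 0 0 0 0; 0 0 0 0 0; 0 0 0 0 0; 0 0 0 0 0; 0 0 0 0 0; 0 0 0 0 0")

```text
time: 35.15
tcp_pos: [0.6568, -0.0321, 0.187]
ee_rot: [2.249, 2.193, 0.0]
ft_force: [0.6, -0.2, -3.5]
width: 0.236
finger_force: 59.0
```

>>> play_rows(commands="0 0 -0.03 0 0; 0 0 -0.03 0 0; 0 0 0 0 0; 0 0 0 0 0; 0 0 0 0 0; 0 0 0 0 0; 0 0 0 0 0; 0 0 0 0 0; 0 0 0 0 0; 0 0 0 0 0")

```text
time: 36.15
tcp_pos: [0.657, -0.0321, 0.1858]
ee_rot: [2.249, 2.193, 0.001]
ft_force: [0.7, 0.7, -0.3]
width: 0.237
finger_force: 59.3
```

>>> play_rows(commands="0 0 -0.02 0 0; 0 0 0 0 0; 0 0 0 0 0; 0 0 0 0 0.4; 0 0 0 0 0.7; 0 0 0 0 1; 0 0 0 0 1; 0 0 0 0 1; 0 0 0 0 1; 0 0 0 0 1")

```text
time: 37.15
tcp_pos: [0.6569, -0.0321, 0.1851]
ee_rot: [2.249, 2.193, 0.0]
ft_force: [0.3, 0.4, -0.9]
width: 1.004
finger_force: 0.0
```

>>> play_rows(commands="0 0 0.3 0 1; 0 0 0.6 0 1; 0 0 0.8 0 1; 0 0 1 0 1; 0 0 1 0 1; 0 0 1 0 1; 0 0 0 0 1; 0 0 0 0 1; 0 0 0 0 1; 0 0 0 0 1")

```text
time: 38.15
tcp_pos: [0.6566, -0.032, 0.3012]
ee_rot: [-2.248, -2.192, 0.002]
ft_force: [-0.2, 0.2, 0.0]
width: 0.997
finger_force: 0.0
```

```bash
python3 chk.py 9; python3 th.py d9; python3 - <<'E'
from h import *
from scipy.optimize import least_squares
w=load('w9'); P=[(.657,-.032,.2155),(.657,-.032,.1735)]; print(proj(w,P).round(1).tolist())
g=w['img'].max(2); c=proj(w,P).mean(0); m=(g<60).astype(np.uint8); y,x=np.indices(g.shape); m[np.hypot(x-c[0],y-c[1])>45]=0
q,l,st,ce=cv2.connectedComponentsWithStats(m); print([(st[i].tolist(),ce[i].round(1).tolist()) for i in range(1,q) if st[i,4]>30])
# green body in scene and side: compare with a cylinder's silhouette
for t in 'sd':
    d=load(t+'9'); a=np.linspace(0,6.28,60); C=np.array([(.657+.038*np.cos(u),-.032+.038*np.sin(u),z) for u in a for z in(.0985,.1735)])
    b=proj(d,C); print(t,'model cols',b[:,0].min().round(1),b[:,0].max().round(1),'rows',b[:,1].min().round(1),b[:,1].max().round(1))
    h=cv2.cvtColor(d['img'],cv2.COLOR_BGR2HSV); m=cv2.inRange(h,(65,60,25),(95,255,255)); y,x=np.indices(m.shape); m[np.hypot(x-b[:,0].mean(),y-b[:,1].mean())>60]=0
    q,l,st,ce=cv2.connectedComponentsWithStats(m); i=1+np.argmax(st[1:,4]); x0,y0,W,H,A=st[i]; row=np.where(l[int(y0+H*.75)]==i)[0]; print('seen',x0,x0+W,y0,y0+H,'low row cols',row.min(),row.max())
# bystanders: colour change between first and last scene pictures
a,b=load('s0')['img'].astype(int),load('s9')['img'].astype(int)
D=load('d0')['img'].astype(int);D9=load('d9')['img'].astype(int)
for nm,Q in(('cart',(.745,.284,.06)),('radio',(.45,.30,.06)),('torch',(.768,-.306,.02))):
  for n,(p0,p1,dd) in dict(s=(a,b,load('s0')),d=(D,D9,load('d0'))).items():
    u=proj(dd,[Q])[0].astype(int); print(nm,n,np.abs(p0-p1)[u[1]-30:u[1]+30,max(u[0]-30,0):u[0]+30].mean().round(2))
E
```

```text
{'tcp_pos': [0.6566, -0.032, 0.3012], 'ft_force': [-0.2026, 0.2174, 0.0334]}
stud px [(array([248.78125, 208.75   ]), [246, 203, 6, 13, 64]), (array([253.76923077, 177.61538462]), [251, 173, 6, 11, 52])]
stud [0.6587704  0.0249087  0.11182593] 0.6056642184615555
orange [(array([274.94736842, 177.89473684]), [258, 162, 32, 30, 513]), (array([235.28947368, 212.78453947]), [221, 199, 34, 28, 608])]
d9 264.0 [(-14, np.float64(330.0)), (-12, np.float64(318.5)), (-10, np.float64(303.9)), (-8, np.float64(288.6)), (-6, np.float64(271.9)), (-4, np.float64(254.9)), (-2, np.float64(235.6)), (0, np.float64(217.6)), (2, np.float64(236.0)), (4, np.float64(253.4)), (6, np.float64(271.6)), (8, np.float64(287.0)), (10, np.float64(300.5)), (12, np.float64(315.0)), (14, np.float64(325.2))]
[[258.1, 196.4], [258.0, 182.5]]
[([246, 174, 26, 36, 749], [258.5, 192.2])]
s model cols 216.0 252.4 rows 160.6 209.9Traceback (most recent call last):
  File "<stdin>", line 11, in <module>
    return _wrapfunc(a, 'argmax', axis=axis, out=out, **kwds)
    return bound(*args, **kwds)
ValueError: attempt to get argmax of an empty sequence
```

```bash
python3 -c "
from rig import bot
print(bot.close_job())"
```

```text
the job is handed in; nothing more can be done
None
```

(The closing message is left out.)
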